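# Secure the back panel of the shop sign frame

## Task

Two wooden sign frames lie face down on the shop table. The larger one already has its brown back panel in: secure the panel by turning both of that frame's turnbuttons until each points straight in across the panel, square to the rail it sits on. The smaller frame is still empty, so do not touch it or its turnbuttons.

Things in the scene. Friction and masses are not known exactly. Their poses are not given: they have to be found in the camera images.
- back_panel: Brown board 206 x 144 x 9 mm, loose in the larger dark wood frame (1.5 mm play, centred). Origin: centre of its underside, 6 mm above the table; x along its 206 mm side, z up. The frame is fixed to the table; rails 20 mm wide, tops 16 mm above the table. A turnbutton pivots on a vertical pin mid-way along each long rail: a at panel x 0, y +83.5 mm; b at x 0, y -83.5 mm.
- large_frame_button_a (a joint): Turnbutton a, at panel +y: flat steel arm 14 mm wide, top 21.5 mm above the table, ending 49 mm from its pin; on it, 40 mm from the pin, an upright round stud, 12 mm thick, top 43.5 mm above the table. Value: rad, anticlockwise from above; 0 = arm along panel -y (secured), 1.57 = along panel +x, on the rail. Starts 1.0 to 1.9. Light friction (1 N at the stud), stays put, no stop at 0.
- large_frame_button_b (a joint): Turnbutton b, at panel -y: same size and friction as a, also stays where it is left, no stop at 0. Value in rad, anticlockwise seen from above; 0 = arm along panel +y, straight in across the panel (secured), 1.57 = arm along panel -x, on the rail (open). Starts at 1.0 to 1.9; both buttons have end stops at -2.2 and 2.2.
- small_frame: The smaller, empty frame, to be left alone: dark wood, outside 188 x 145 mm, rails 20 mm wide and 16 mm high, no brown panel, only its pale glass pane, two open turnbuttons like the others on its long rails, stud tops 43.5 mm above the table. Fixed to the table, on the other side from the larger frame. Origin: centre of its underside; x along its long side, z up.

How it is judged:
By the outcome, as a careful person would: the job done as asked, in the order asked, and still so for the second after the job is handed in, with the robot touching nothing.
It also fails if it takes over 42 s, if anything falls off the work surface, if the arm or the gripper's body presses on something with over 40 N, if the wrist force passes 120 N, or if a joint passes its speed limit or range.

## Robot

A 6-joint arm with a two-finger parallel gripper is mounted at the origin on the work surface. World frame = base frame: x ahead of the robot, y to its left, z up, the work surface at z = 0. Lengths are in m, angles in rad, forces in N, time in s.
With the tool pointing down it reaches from about 0.425 to 0.95 m from the base axis. Payload 3.5 kg.
Tool frame: the origin (TCP) lies midway between the tips of the shut fingers; the grasp point (between the pads) lies 19 mm behind it; z points along the fingers, y is the direction in which the jaws open and shut (so a half turn about z gives the same grasp; the last joint's range is limited). The gripper opens to 85 mm and grips with 20 to 120 N. Pads are 22 mm wide; open, the fingers measure 114 mm over their backs; the gripper's body (76 mm by 85 mm) begins 54 mm behind the grasp point. The pads swing forward as they close: fully open they stand 13 mm farther back than shut.
Start: joints at [1.057, 0.286, 1.577, -0, 1.279, -0.15], TCP at [0.24, 0.631, 0.231] pointing down, gripper open.
Joint ranges: [-2.77, 2.77], [-0.9, 2.22], [0.21, 2.48], [-1.53, 4.67], [0.24, 2.81], [-2.84, 2.84]. Speed limits (rad/s): [2.79, 2.79, 3.14, 3.14, 3.14, 3.14].

## Interface

Orientations are given as a unit quaternion [x, y, z, w].
In Python, from plant import ctrl gives the robot as it stands. The module is installed in compiled form; this text tells all that it offers.
- The arm moves only by the tool play_rows, never from a script. Its argument "increments" is text: rows parted by semicolons, each of 4 numbers parted by spaces: the shift along the tool's x, y, z in m, then the turn about the tool's z in rad. In form: dx dy dz roll; .... A call has 1 to 5 rows; each row is the pose to reach, as a shift and turn from the pose commanded when the call began, along the tool's axes at that moment; what a row does not reach only later rows make up. A row lasts 1/8 s, in which the tool goes at most 62.5 mm and 10.7 degrees, less where a joint would pass 70% of its speed; a pose out of reach is approached as far as the arm can. A call with a gripper value outside its range is refused whole. "gripper" is the finger opening in m, from 0 to 0.0854, set as the call begins (left out, the last holds). The fingers move at their own pace and stop on an object; "newtons" is the grip in N (left out, the last holds). Time passes only in rows, so rows that repeat a pose let the fingers close. It gives the time, the measured TCP pose, the force and the opening at its end, in the units of the state.
- ctrl.get_state(): the state, without advancing time (a new reading comes with each control period).
- ctrl.read_camera(name): name is "scene" or "top" or "wrist"; returns the picture (384x512x3 uint8, red, green, blue); there is no depth.
- ctrl.camera_model(name): a dict with "fov_y" (degrees; the focal length in pixels is half the picture's height over the tangent of half this angle, whatever the lens; pixels are square), "cx", "cy" (the principal point, pixels), "rvec" (rotation vector, rad) and "tvec" (3), from world to camera coordinates, as OpenCV has them. Camera axes: x right, y down, z forward; pixel columns grow to the right and rows downward; lengths in m; the calibration is good to about 2 mm. A picture is of the moment at which its call begins: read the wrist's pose just before it. camera_model takes no time and is no camera call; for the wrist camera it gives the pose at the moment of the call.
- ctrl.sign_off(): hands the job in, once; it reports no verdict.
The state is a dict: "time": time; "qpos": joint angles; "dq": joint speeds; "joint_efforts": joint torques, N m; "eef_pos": TCP position; "tcp_rot": TCP orientation; "contact_force": force on the tool from outside, world axes, zero at the start; "wrist_torque": the same for the moment, N m; "opening": opening from 0.0 (shut) to 1.0 (fully open).
Only numpy, scipy, OpenCV 4.12 (cv2) and the standard library are available. Lean on these libraries where they do the work, as an engineer would, in place of code of your own. Each camera call takes 0.05 s, during which the arm holds its last target.

## Working session

There is one attempt and no reset: what is moved stays moved. The work goes in short steps, Python scripts to look and compute and a tool call to move; the robot and the scene stay as the last step left them, time stands still between calls to the robot, and variables do not carry over. Pictures are saved under pics/ and viewed, and the job is handed in when it is done.

Besides the shell and the picture viewer there is one more tool, called after ">>>" by a JSON object that holds its "name" and its "arguments". play_rows: Moves the arm, as the interface text tells. Its arguments: {"type":"object","properties":{"increments":{"type":"string"},"gripper":{"type":"number"},"newtons":{"type":"number"}},"required":["increments"]}

```bash
mkdir -p pics; python3 - <<'E'
from plant import ctrl
import cv2
s=ctrl.get_state(); print(s)
for n in ["top","scene","wrist"]:
    m=ctrl.camera_model(n); print(n,m)
    cv2.imwrite(f"pics/{n}0.png",ctrl.read_camera(n)[:,:,::-1])
E
```

```text
{'time': 0.0, 'qpos': array([ 1.05700043e+00,  2.87213020e-01,  1.57814967e+00,  9.04909405e-06,
        1.27860824e+00, -1.49962579e-01]), 'dq': array([-0.0001459 ,  0.00178289,  0.00021063,  0.00086701, -0.00117417,
        0.00103054]), 'joint_efforts': array([-2.22393021e-03, -4.05999398e+01, -2.92616522e+01, -2.80541399e-04,
        5.84374677e-03,  7.19847606e-06]), 'eef_pos': array([0.23982989, 0.63026433, 0.2299304 ]), 'tcp_rot': array([ 1.80916096e-01,  9.83497815e-01, -1.12284100e-03, -3.91541350e-04]), 'contact_force': array([0.58645958, 0.30045871, 0.04916303]), 'wrist_torque': array([ 0.08012183, -0.03469193, -0.03644359]), 'opening': 0.9996559199085401}
top {'fov_y': 48.16079313003702, 'cx': 252.2456141641118, 'cy': 189.97262771397791, 'rvec': array([ 2.18087642, -2.17641321,  0.09248312]), 'tvec': array([-0.00570463,  0.51863498,  0.85893349])}
scene {'fov_y': 44.28559121613526, 'cx': 257.91509084127074, 'cy': 193.93483453309477, 'rvec': array([ 2.209423  ,  1.04771071, -0.38376175]), 'tvec': array([-0.34327678, -0.26402665,  1.37457602])}
wrist {'fov_y': 68.01904526940938, 'cx': 258.31634060084457, 'cy': 194.5567406231645, 'rvec': array([-2.40233223, -1.65603012, -0.21646407]), 'tvec': array([-0.67418599, -0.03322411,  0.37782184])}
```

View pics/top0.png

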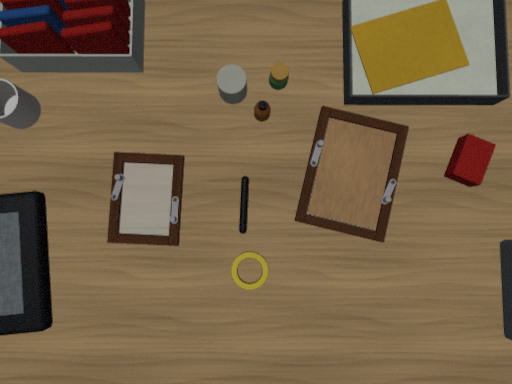

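View pics/scene0.png

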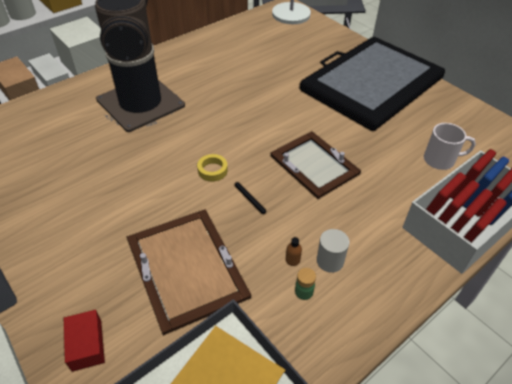

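View pics/wrist0.png

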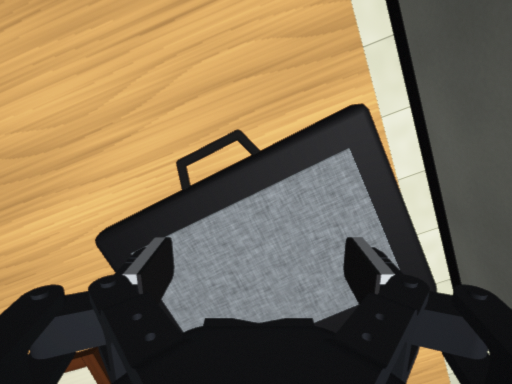

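```bash
cat > h.py <<'E'
import numpy as np, cv2
from plant import ctrl
def K(m):
    f=192/np.tan(np.radians(m['fov_y']/2)); return np.array([[f,0,m['cx']],[0,f,m['cy']],[0,0,1]])
def proj(m,P): return cv2.projectPoints(np.array(P,float).reshape(-1,1,3),m['rvec'],m['tvec'],K(m),None)[0][:,0]
def unproj(m,uv,z):
    R=cv2.Rodrigues(m['rvec'])[0]; C=-R.T@m['tvec']
    out=[]
    for u,v in uv:
        d=R.T@np.linalg.inv(K(m))@[u,v,1]; out.append(C+d*(z-C[2])/d[2])
    return np.array(out)
E
python3 - <<'E'
from h import *
m=ctrl.camera_model("top")
print(unproj(m,[(322,108),(407,124),(384,241),(297,222)],.016))
print(proj(m,[[0,0,0],[.24,.63,.23],[.5,0,0]]),proj(ctrl.camera_model("scene"),[[0,0,0],[.24,.63,.23],[.5,0,0]]))
im=cv2.imread("pics/top0.png")
cv2.imwrite("pics/c0.png",cv2.resize(im[100:250,285:420],None,fx=4,fy=4,interpolation=cv2.INTER_CUBIC))
E
```

```text
[[ 0.69202838 -0.15063554  0.016     ]
 [ 0.65828731 -0.3280377   0.016     ]
 [ 0.41503843 -0.27413792  0.016     ]
 [ 0.45340565 -0.09657468  0.016     ]]
[[ 249.39230992  449.38004009]
 [-167.74196605  361.14537094]
 [ 250.00702505  199.70413438]] [[140.08422363 103.30683098]
 [361.82316431  -5.38429878]
 [247.49082847 204.66323987]]
```

View pics/c0.png

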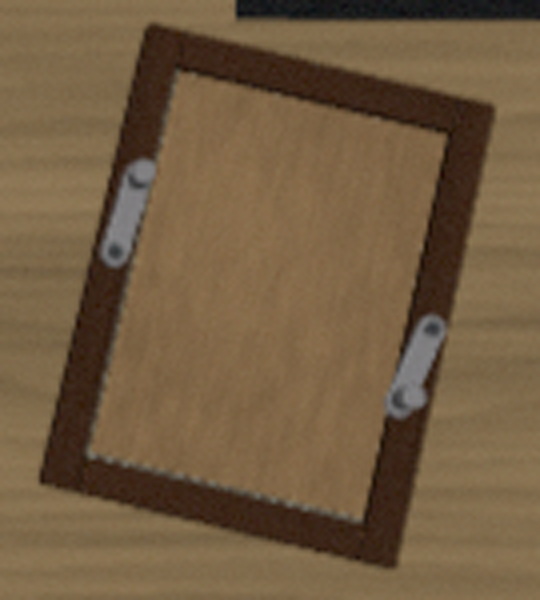

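```bash
cat > fit.py <<'E'
from h import *
from scipy.optimize import least_squares
def fit():
    m=ctrl.camera_model("top")
    c=np.array([(148,24),(494,105),(396,568),(40,484)]); 
    uv=(c+.5)/4-.5+[285,100]
    W=unproj(m,uv,.016)[:,:2]
    L=np.array([[.1245,.0935],[.1245,-.0935],[-.1245,-.0935],[-.1245,.0935]])
    f=lambda p:((np.array([[np.cos(p[2]),-np.sin(p[2])],[np.sin(p[2]),np.cos(p[2])]])@L.T).T+p[:2]-W).ravel()
    r=least_squares(f,[.55,-.21,-.2]); return r.x,f(r.x).reshape(-1,2),m
if __name__=="__main__":
    p,res,m=fit(); print(p,np.round(res*1e3,1))
    R=np.array([[np.cos(p[2]),-np.sin(p[2])],[np.sin(p[2]),np.cos(p[2])]])
    for n,s,pin,stud in [("a",1,(115,250),(140,174)),("b",-1,(433,328),(410,397))]:
        P=R@[0,.0835*s]+p[:2]
        q=unproj(m,[(np.array(pin)+.5)/4-.5+[285,100]],.0215)[0,:2]
        st=unproj(m,[(np.array(stud)+.5)/4-.5+[285,100]],.0435)[0,:2]
        d=R.T@(st-P)*s   # a frame
        sec=R@[0,-s]*.04+P
        print(n,"pin",P,"seen",q,"stud",st,"r",np.linalg.norm(d),"ang",np.arctan2(d[0],-d[1]),"target stud",sec)
    print(proj(m,[list(R@l+p[:2])+[.016] for l in [[.1245,.0935],[.1245,-.0935]]]))
E
python3 fit.py
```

```text
[ 0.55534869 -0.21131175 -0.23347579] [[ 1.   0.8]
 [ 0.5 -0.8]
 [-1.2 -0.1]
 [-0.4  0.2]]
a pin [ 0.57466728 -0.13007727] seen [ 0.57657884 -0.13060672] stud [ 0.61199677 -0.14044089] r 0.03874139537889268 ang 1.5334664300878196 target stud [ 0.56541286 -0.16899199]
b pin [ 0.53603009 -0.29254624] seen [ 0.53649081 -0.29358241] stud [ 0.49954024 -0.27396447] r 0.04094864674716774 ang 1.3332668734881241 target stud [ 0.54528451 -0.25363152]
[[321.2600752  105.16131287]
 [408.50110242 125.62540078]]
```

>>> {"name": "play_rows", "arguments": {"increments": "-0.207 -0.196 0.023 -0.031;-0.207 -0.196 0.023 -0.031;-0.207 -0.196 0.023 -0.031;-0.207 -0.196 0.023 -0.031;-0.207 -0.196 0.023 -0.031", "gripper": 0.04, "newtons": 25}}

```text
time: 0.78
eef_pos: [0.3644, 0.3715, 0.2077]
tcp_rot: [0.167, 0.986, -0.0, -0.0]
contact_force: [0.9, 1.0, -0.7]
opening: 0.468
```

```bash
cat > go.py <<'E'
import sys
from h import *
from scipy.spatial.transform import Rotation as Ro
def go(x,y,z,yaw):
    s=ctrl.get_state(); R=Ro.from_quat(s['tcp_rot']).as_matrix()
    d=R.T@(np.array([x,y,z])-s['eef_pos'])
    y0=np.arctan2(R[1,1],R[0,1]); r=-(np.radians(yaw)-y0)
    r=(r+np.pi/2)%np.pi-np.pi/2
    print("t",s['time'],"eef",s['eef_pos'].round(4),"yaw",np.degrees(y0).round(2),"F",s['contact_force'].round(1),"tilt",R[:,2].round(4),"q6",s['qpos'][5].round(2))
    print("delta",d.round(4),"roll",round(r,3))
if __name__=="__main__": go(*map(float,sys.argv[1:5]))
E
python3 go.py .612 -.140 .16 74.5
```

```text
t 0.775 eef [0.3644 0.3715 0.2077] yaw 70.82 F [ 0.9  1.  -0.7] tilt [-6.e-04 -8.e-04 -1.e+00] q6 -0.64
delta [-0.4019 -0.4017  0.048 ] roll -0.064
```

>>> {"name": "play_rows", "arguments": {"increments": "-0.2 -0.2 0.024 -0.032;-0.2 -0.2 0.024 -0.032;-0.2 -0.2 0.024 -0.032;-0.2 -0.2 0.024 -0.032;-0.2 -0.2 0.024 -0.032"}}

```text
time: 1.4
eef_pos: [0.4882, 0.117, 0.1839]
tcp_rot: [0.151, 0.989, -0.0, -0.0]
contact_force: [-0.6, 0.7, 0.2]
opening: 0.469
```

>>> {"name": "play_rows", "arguments": {"increments": "-0.2 -0.2 0.024 -0.032;-0.2 -0.2 0.024 -0.032;-0.2 -0.2 0.024 -0.032;-0.2 -0.2 0.024 -0.032;-0.2 -0.2 0.024 -0.032"}}

```text
time: 2.02
eef_pos: [0.6199, -0.1336, 0.1595]
tcp_rot: [0.135, 0.991, -0.0, -0.0]
contact_force: [0.6, 0.9, 0.9]
opening: 0.47
```

```bash
python3 go.py .612 -.140 .08 74.5; python3 - <<'E'
from h import *
import pickle
m=ctrl.camera_model("wrist"); im=ctrl.read_camera("wrist")[:,:,::-1]; pickle.dump((m,im),open("w1.pkl","wb"))
print(proj(m,[[.612,-.140,.0435],[.5747,-.1301,.0215]]))
cv2.imwrite("pics/w1.png",im)
E
```

```text
t 2.025 eef [ 0.6199 -0.1336  0.1595] yaw 74.46 F [0.6 0.9 0.9] tilt [-6.e-04 -0.e+00 -1.e+00] q6 -1.67
delta [ 0.0059 -0.0083  0.0796] roll -0.001
[[249.28886639 184.46425094]
 [249.1656115  140.68915835]]
```

View pics/w1.png

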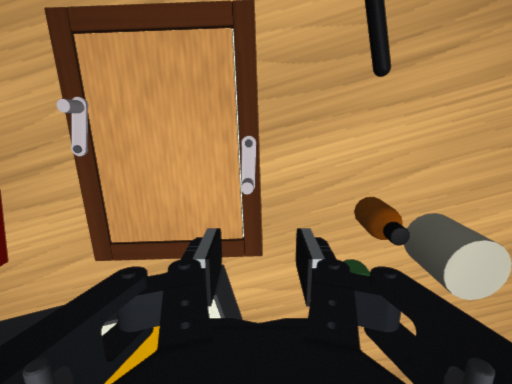

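```bash
python3 - <<'E'
import pickle,cv2
m,im=pickle.load(open("w1.pkl","rb"))
cv2.imwrite("pics/w1a.png",cv2.resize(im[120:220,200:300],None,fx=5,fy=5,interpolation=cv2.INTER_CUBIC))
cv2.imwrite("pics/w1b.png",cv2.resize(im[0:270,40:270],None,fx=2.2,fy=2.2,interpolation=cv2.INTER_CUBIC))
E
```

```text
(no output)
```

View pics/w1a.png

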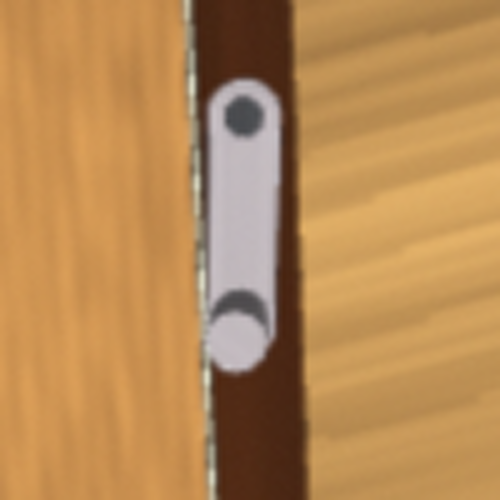

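View pics/w1b.png

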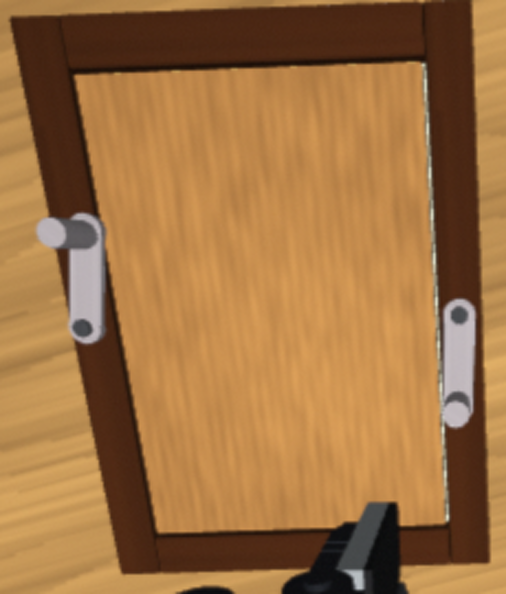

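```bash
python3 - <<'E'
import pickle
from h import *
m,im=pickle.load(open("w1.pkl","rb"))
a=lambda u,v:((u+.5)/5-.5+200,(v+.5)/5-.5+120)
b=lambda u,v:((u+.5)/2.2-.5+40,(v+.5)/2.2-.5)
print("a pin",unproj(m,[a(243,116)],.0215),"stud",unproj(m,[a(236,341)],.0435))
print("b pin",unproj(m,[b(82,328)],.0215),"stud",unproj(m,[b(51,233)],.0435))
print(unproj(m,[b(12,18),b(470,0),b(489,562),b(121,573)],.016))
pa=unproj(m,[a(243,116)],.0215)[0];pb=unproj(m,[b(82,328)],.0215)[0]
print(np.linalg.norm(pa-pb),np.degrees(np.arctan2(*(pa-pb)[[1,0]])))
W=unproj(m,[b(489,562),b(121,573)],.016);d=W[0]-W[1];print(np.linalg.norm(d),np.degrees(np.arctan2(d[1],d[0])))
E
```

```text
a pin [[ 0.57639525 -0.13156538  0.0215    ]] stud [[ 0.61445172 -0.14312609  0.0435    ]]
b pin [[ 0.53706111 -0.29462845  0.0215    ]] stud [[ 0.50112037 -0.27655383  0.0435    ]]
[[ 0.41526953 -0.27242587  0.016     ]
 [ 0.45851961 -0.09306834  0.016     ]
 [ 0.69861758 -0.15110528  0.016     ]
 [ 0.65467362 -0.33149395  0.016     ]]
0.16774010015869925 76.43816894655917
0.18566406312788866 76.30901256347758
```

```bash
python3 go.py .6143 -.1424 .026 73.5
```

```text
t 2.075 eef [ 0.621  -0.1365  0.1594] yaw 74.37 F [-0.  -1.2  1. ] tilt [ 0.001  -0.0024 -1.    ] q6 -1.67
delta [ 0.0051 -0.0072  0.1334] roll 0.015
```

>>> {"name": "play_rows", "arguments": {"increments": "0.005 -0.005 0.05 0.015;0.005 -0.005 0.08 0.015;0.005 -0.005 0.08 0.015;0.005 -0.005 0.08 0.015"}}

```text
time: 2.58
eef_pos: [0.614, -0.1342, 0.0817]
tcp_rot: [0.141, 0.99, -0.0, 0.001]
contact_force: [0.5, 0.5, 0.2]
opening: 0.47
```

```bash
python3 go.py .6143 -.1424 .026 73.5
```

```text
t 2.575 eef [ 0.614  -0.1342  0.0817] yaw 73.76 F [0.5 0.5 0.2] tilt [ 1.9e-03 -7.0e-04 -1.0e+00] q6 -1.66
delta [-0.0024 -0.0078  0.0557] roll 0.004
```

>>> {"name": "play_rows", "arguments": {"increments": "-0.002 -0.008 0.02 0.004;-0.002 -0.008 0.04 0.004;-0.002 -0.008 0.056 0.004;-0.002 -0.008 0.056 0.004;-0.002 -0.008 0.056 0.004"}}

```text
time: 3.2
eef_pos: [0.6131, -0.1424, 0.0243]
tcp_rot: [0.143, 0.99, -0.0, 0.0]
contact_force: [-0.0, 0.2, -0.0]
opening: 0.469
```

```bash
python3 go.py .6143 -.1424 .026 73.5; python3 - <<'E'
from h import *
cv2.imwrite("pics/w2.png",ctrl.read_camera("wrist")[:,:,::-1])
E
```

```text
t 3.2 eef [ 0.6131 -0.1424  0.0243] yaw 73.52 F [-0.   0.2 -0. ] tilt [ 1.e-04 -1.e-04 -1.e+00] q6 -1.67
delta [-0.0012  0.0003 -0.0017] roll 0.0
```

View pics/w2.png

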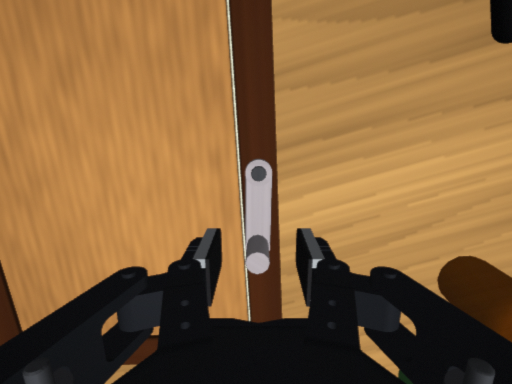

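>>> {"name": "play_rows", "arguments": {"increments": "-0.001 0 -0.002 0;-0.001 0 -0.002 0;-0.001 0 -0.002 0;-0.001 0 -0.002 0", "gripper": 0.0, "newtons": 20}}

```text
time: 3.75
eef_pos: [0.6148, -0.143, 0.0275]
tcp_rot: [0.143, 0.99, -0.0, 0.001]
contact_force: [0.6, 0.4, 4.7]
opening: 0.134
```

```bash
cat > arc.py <<'E'
import sys
from h import *
from scipy.spatial.transform import Rotation as Ro
# pin x,y, start dir deg, end dir deg, n : rows along arc, relative to commanded start (assumed on the arc)
px,py,a0,a1,n=map(float,sys.argv[1:6]); n=int(n)
s=ctrl.get_state(); R=Ro.from_quat(s['tcp_rot']).as_matrix()
print(s['eef_pos'].round(4),s['contact_force'].round(1),s['opening'].round(3), "dir of tcp from pin",np.degrees(np.arctan2(s['eef_pos'][1]-py,s['eef_pos'][0]-px)),"r",np.hypot(s['eef_pos'][1]-py,s['eef_pos'][0]-px))
for a in np.linspace(a0,a1,n+1)[1:]:
    t=np.radians(a); P=np.array([px+.04*np.cos(t),py+.04*np.sin(t),s['eef_pos'][2]])
    d=R.T@(P-s['eef_pos']); print(round(a,1),d.round(4),"roll",round(-np.radians(a-a0),3))
E
python3 arc.py .576 -.131 -16.5 -103.5 10
```

```text
Traceback (most recent call last):
  File "arc.py", line 7, in <module>
    print(s['eef_pos'].round(4),s['contact_force'].round(1),s['opening'].round(3), "dir of tcp from pin",np.degrees(np.arctan2(s['eef_pos'][1]-py,s['eef_pos'][0]-px)),"r",np.hypot(s['eef_pos'][1]-py,s['eef_pos'][0]-px))
                                                            ^^^^^^^^^^^^^^^^^^
AttributeError: 'float' object has no attribute 'round'
```

```bash
sed -i "s/s\['opening'\].round(3)/s['opening']/" arc.py
python3 arc.py .576 -.131 -16.5 -103.5 10
```

```text
[ 0.6148 -0.143   0.0275] [0.6 0.4 4.7] 0.13425027409432477 dir of tcp from pin -17.219424176220404 r 0.04060657706381789
-25.2 [ 0.0011 -0.0055 -0.    ] roll 0.152
-33.9 [ 0.0024 -0.0115 -0.    ] roll 0.304
-42.6 [ 0.0047 -0.0171 -0.    ] roll 0.456
-51.3 [ 0.0078 -0.0223 -0.    ] roll 0.607
-60.0 [ 0.0116 -0.027  -0.    ] roll 0.759
-68.7 [ 0.0161 -0.0311 -0.    ] roll 0.911
-77.4 [ 0.0212 -0.0344 -0.    ] roll 1.063
-86.1 [ 0.0267 -0.037  -0.0001] roll 1.215
-94.8 [ 0.0325 -0.0387 -0.0001] roll 1.367
-103.5 [ 0.0385 -0.0394 -0.0001] roll 1.518
```

>>> {"name": "play_rows", "arguments": {"increments": "0.001 -0.0055 0 0.152;0.0024 -0.0115 0 0.304;0.0047 -0.0171 0 0.456;0.0078 -0.0223 0 0.607;0.0116 -0.027 0 0.759"}}

```text
time: 4.38
eef_pos: [0.5963, -0.1662, 0.0275]
tcp_rot: [0.502, 0.865, 0.0, 0.002]
contact_force: [1.3, -0.6, 2.9]
opening: 0.124
```

```bash
python3 arc.py .576 -.131 -60 -103.5 5;python3 go.py .596 -.1656 .027 30
```

```text
[ 0.5963 -0.1662  0.0275] [ 1.3 -0.6  2.9] 0.12412142262105873 dir of tcp from pin -60.0122976341748 r 0.040692894314650355
-68.7 [ 0.0011 -0.006  -0.    ] roll 0.152
-77.4 [ 0.0025 -0.012  -0.    ] roll 0.304
-86.1 [ 0.0047 -0.0176 -0.0001] roll 0.456
-94.8 [ 0.0077 -0.0229 -0.0001] roll 0.607
-103.5 [ 0.0115 -0.0276 -0.0001] roll 0.759
t 4.375 eef [ 0.5963 -0.1662  0.0275] yaw 29.73 F [ 1.3 -0.6  2.9] tilt [ 0.0037 -0.0019 -1.    ] q6 -0.95
delta [0.0007 0.     0.0005] roll -0.005
```

>>> {"name": "play_rows", "arguments": {"increments": "0.001 -0.006 0 0.152;0.0025 -0.012 0 0.304;0.0047 -0.0176 0 0.456;0.0077 -0.0229 0 0.607;0.0115 -0.0276 0 0.759"}}

```text
time: 5.0
eef_pos: [0.5666, -0.1703, 0.0275]
tcp_rot: [0.787, 0.617, 0.001, 0.002]
contact_force: [1.7, -1.2, 2.8]
opening: 0.127
```

>>> {"name": "play_rows", "arguments": {"increments": "0 0 0 0;0 0 0 0;0 0 0 0"}}

```text
time: 5.38
eef_pos: [0.5663, -0.1702, 0.0274]
tcp_rot: [0.784, 0.62, 0.0, 0.001]
contact_force: [0.2, -3.3, 6.5]
opening: 0.126
```

```bash
python3 arc.py .576 -.131 -103.5 -103.5 1;python3 go.py .5667 -.1699 .027 -13.5;  python3 - <<'E'
from h import *
cv2.imwrite("pics/w3.png",ctrl.read_camera("wrist")[:,:,::-1])
E
```

```text
[ 0.5663 -0.1702  0.0274] [ 0.2 -3.3  6.5] 0.1257800229522555 dir of tcp from pin -103.85490187423463 r 0.04033803404210049
-103.5 [0.0003 0.0003 0.    ] roll -0.0
t 5.375 eef [ 0.5663 -0.1702  0.0274] yaw -13.32 F [ 0.2 -3.3  6.5] tilt [ 0.0018 -0.002  -1.    ] q6 -0.23
delta [0.0003 0.0003 0.0004] roll 0.003
```

View pics/w3.png

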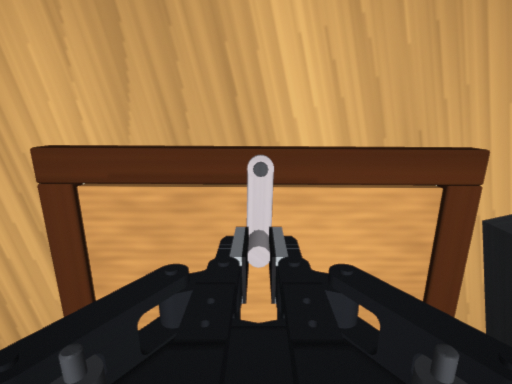

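>>> {"name": "play_rows", "arguments": {"increments": "0 0 0 0;0 0 0 0;0 0 0 0", "gripper": 0.04}}

```text
time: 5.8
eef_pos: [0.5646, -0.1684, 0.0253]
tcp_rot: [0.785, 0.62, -0.0, -0.001]
contact_force: [0.3, 1.1, -0.1]
opening: 0.471
```

>>> {"name": "play_rows", "arguments": {"increments": "0 0 -0.04 0;0 0 -0.1 0;0 0 -0.13 0;0 0 -0.13 0;0 0 -0.13 0"}}

```text
time: 6.42
eef_pos: [0.5643, -0.1685, 0.1545]
tcp_rot: [0.785, 0.619, -0.001, -0.001]
contact_force: [0.0, 0.3, 0.1]
opening: 0.467
```

```bash
python3 - <<'E'
from h import *
import pickle
m=ctrl.camera_model("wrist"); im=ctrl.read_camera("wrist")[:,:,::-1]; pickle.dump((m,im),open("w4.pkl","wb"))
cv2.imwrite("pics/w4.png",im)
a=proj(m,[[.576,-.131,.0215]])[0].astype(int); print(a)
x0,y0=max(a[0]-60,0),max(a[1]-30,0); print(x0,y0)
cv2.imwrite("pics/w4a.png",cv2.resize(im[y0:y0+120,x0:x0+120],None,fx=5,fy=5,interpolation=cv2.INTER_CUBIC))
E
```

```text
[261 146]
201 116
```

View pics/w4.png

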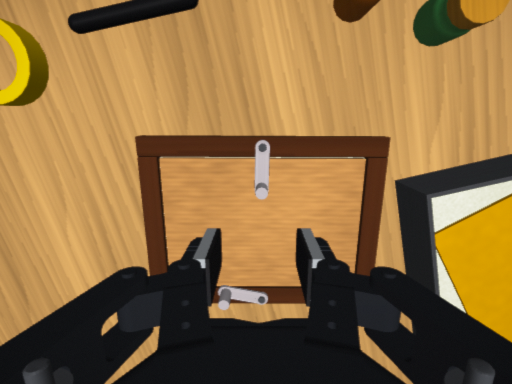

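View pics/w4a.png

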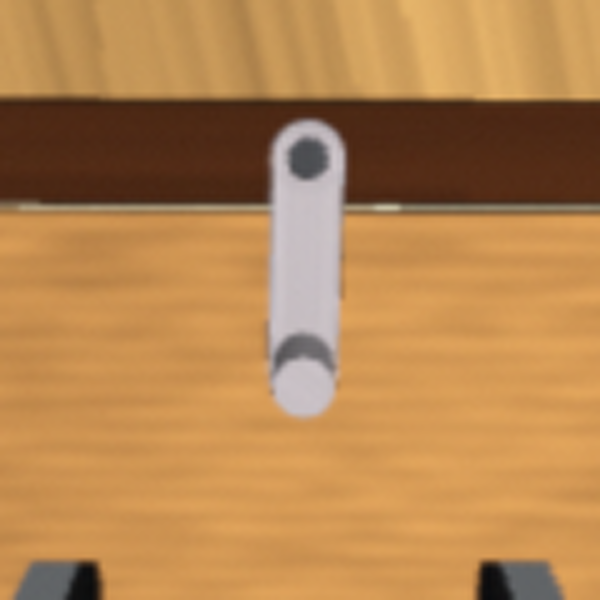

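```bash
cat > meas.py <<'E'
from h import *
import pickle
def ang(d): return np.degrees(np.arctan2(d[1],d[0]))
m,im=pickle.load(open("w4.pkl","rb"))
a=lambda u,v:((u+.5)/5-.5+201,(v+.5)/5-.5+116)
pin=unproj(m,[a(308,158)],.0215)[0]; st=unproj(m,[a(303,387)],.0435)[0]
print(pin,st,np.linalg.norm((st-pin)[:2]),ang(st-pin))
A=unproj(m,[a(308.5,160),a(304.5,350)],.0215); print("arm mid",ang(A[1]-A[0]))
r=unproj(m,[a(0,99.5),a(599,101)],.016); print("rail",ang(r[1]-r[0]))
r=unproj(m,[(137,136),(389,138)],.016); print("rail",ang(r[1]-r[0]),np.linalg.norm(r[1]-r[0]))
E
python3 meas.py
python3 - <<'E'
import cv2
im=cv2.imread("pics/w4.png")
cv2.imwrite("pics/w4c.png",cv2.resize(im[270:320,190:320],None,fx=5,fy=5,interpolation=cv2.INTER_CUBIC))
cv2.imwrite("pics/w4r.png",cv2.resize(im[125:165,125:400],None,fx=2.9,fy=10,interpolation=cv2.INTER_CUBIC))
E
```

```text
[ 0.57651004 -0.13149081  0.0215    ] [ 0.5662914  -0.16988868  0.0435    ] 0.039734339240220566 -104.90245673530681
arm mid -104.46489421278775
rail -13.585380247638849
rail -13.890366700727284 0.24460202340893014
```

View pics/w4r.png

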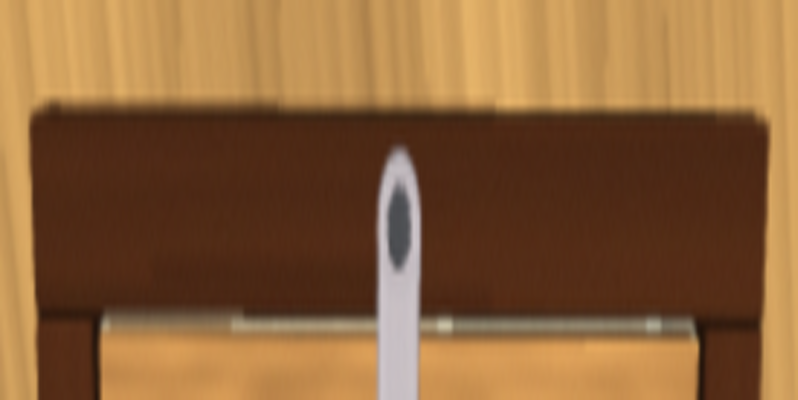

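```bash
python3 go.py .5014 -.276 .10 63.3
```

```text
t 6.475 eef [ 0.564  -0.1684  0.1538] yaw -13.45 F [ 0.1 -0.5  0.2] tilt [-0.004  0.002 -1.   ] q6 -0.23
delta [-0.1193 -0.0356  0.0538] roll -1.34
```

>>> {"name": "play_rows", "arguments": {"increments": "-0.05 -0.015 0 -0.18;-0.1 -0.03 0 -0.36;-0.119 -0.036 0 -0.54;-0.119 -0.036 0 -0.72;-0.119 -0.036 0 -0.9"}}

```text
time: 7.1
eef_pos: [0.5012, -0.2761, 0.1536]
tcp_rot: [0.435, 0.9, 0.001, -0.002]
contact_force: [-0.3, -0.1, 0.2]
opening: 0.468
```

>>> {"name": "play_rows", "arguments": {"increments": "0 0 0.02 -0.15;0 0 0.04 -0.3;0 0 0.05 -0.44;0 0 0.05 -0.44;0 0 0.05 -0.44"}}

```text
time: 7.72
eef_pos: [0.5024, -0.2762, 0.1056]
tcp_rot: [0.232, 0.973, 0.0, -0.001]
contact_force: [1.2, 0.1, -0.2]
opening: 0.467
```

```bash
python3 go.py .5014 -.276 .026 63.3; python3 - <<'E'
from h import *
cv2.imwrite("pics/w5.png",ctrl.read_camera("wrist")[:,:,::-1])
E
```

```text
t 7.725 eef [ 0.5024 -0.2762  0.1056] yaw 63.2 F [ 1.2  0.1 -0.2] tilt [-1.1e-03  9.0e-04 -1.0e+00] q6 -1.78
delta [ 0.0009 -0.0003  0.0796] roll -0.002
```

View pics/w5.png

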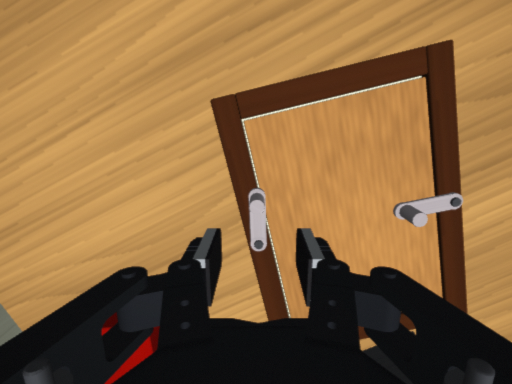

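>>> {"name": "play_rows", "arguments": {"increments": "0 0 0.03 0;0 0 0.06 0;0 0 0.078 0;0 0 0.078 0;0 0 0.078 0"}}

```text
time: 8.4
eef_pos: [0.5035, -0.2771, 0.0296]
tcp_rot: [0.231, 0.973, -0.0, 0.001]
contact_force: [-0.1, 0.3, 0.5]
opening: 0.467
```

```bash
python3 go.py .5014 -.276 .026 63.3; python3 - <<'E'
from h import *
cv2.imwrite("pics/w6.png",ctrl.read_camera("wrist")[:,:,::-1])
E
```

```text
t 8.4 eef [ 0.5035 -0.2771  0.0296] yaw 63.3 F [-0.1  0.3  0.5] tilt [ 0.0017 -0.0014 -1.    ] q6 -1.78
delta [0.0024 0.0001 0.0036] roll -0.0
```

View pics/w6.png

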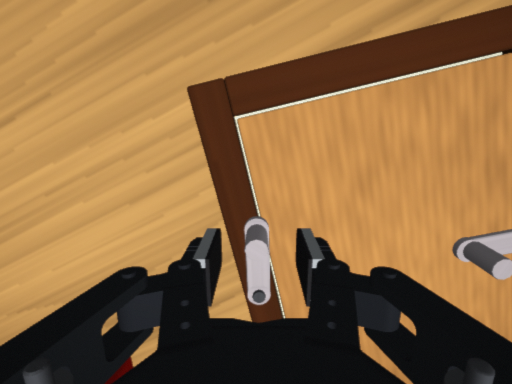

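>>> {"name": "play_rows", "arguments": {"increments": "0.002 0 0.002 0;0.002 0 0.002 0"}}

```text
time: 8.7
eef_pos: [0.5009, -0.2756, 0.0267]
tcp_rot: [0.231, 0.973, -0.0, 0.0]
contact_force: [-0.5, 0.3, 0.3]
opening: 0.465
```

>>> {"name": "play_rows", "arguments": {"increments": "0 0 0 0;0 0 0 0;0 0 0 0;0 0 0 0", "gripper": 0.0, "newtons": 20}}

```text
time: 9.2
eef_pos: [0.5008, -0.2756, 0.0265]
tcp_rot: [0.231, 0.973, -0.0, -0.0]
contact_force: [-1.0, -1.1, 2.1]
opening: 0.128
```

```bash
python3 arc.py .5371 -.294 153.3 76.4 10; python3 go.py .5014 -.276 .026 63.3
```

```text
[ 0.5008 -0.2756  0.0265] [-1.  -1.1  2.1] 0.12783566283575618 dir of tcp from pin 153.12851295226048 r 0.04065826019292261
145.6 [-0.001   0.0052 -0.    ] roll 0.134
137.9 [-0.0021  0.0105 -0.    ] roll 0.268
130.2 [-0.0039  0.0156 -0.    ] roll 0.403
122.5 [-0.0063  0.0203 -0.    ] roll 0.537
114.8 [-0.0093  0.0247 -0.    ] roll 0.671
107.2 [-0.013   0.0287 -0.    ] roll 0.805
99.5 [-0.0171  0.0322 -0.    ] roll 0.94
91.8 [-0.0216  0.035  -0.    ] roll 1.074
84.1 [-0.0265  0.0373 -0.    ] roll 1.208
76.4 [-0.0316  0.0388 -0.    ] roll 1.342
t 9.2 eef [ 0.5008 -0.2756  0.0265] yaw 63.32 F [-1.  -1.1  2.1] tilt [-2.e-04 -0.e+00 -1.e+00] q6 -1.79
delta [-0.0007 -0.0001  0.0005] roll 0.0
```

>>> {"name": "play_rows", "arguments": {"increments": "-0.001 0.0052 0 0.134;-0.0021 0.0105 0 0.268;-0.0039 0.0156 0 0.403;-0.0063 0.0203 0 0.537;-0.0093 0.0247 0 0.671"}}

```text
time: 9.82
eef_pos: [0.52, -0.257, 0.0265]
tcp_rot: [0.54, 0.842, 0.0, -0.001]
contact_force: [-2.1, 2.4, 3.6]
opening: 0.128
```

```bash
python3 arc.py .5371 -.294 114.8 76.4 5; python3 go.py .5203 -.2577 .026 24.8
```

```text
[ 0.52   -0.257   0.0265] [-2.1  2.4  3.6] 0.1281895701678976 dir of tcp from pin 114.75745433936274 r 0.04072094676026809
107.1 [-0.0011  0.0053 -0.    ] roll 0.134
99.4 [-0.0021  0.0106 -0.    ] roll 0.268
91.8 [-0.0039  0.0156 -0.    ] roll 0.402
84.1 [-0.0063  0.0204 -0.    ] roll 0.536
76.4 [-0.0093  0.0248 -0.    ] roll 0.67
t 9.825 eef [ 0.52   -0.257   0.0265] yaw 24.62 F [-2.1  2.4  3.6] tilt [-0.0013  0.0013 -1.    ] q6 -1.06
delta [-0.0007 -0.0001  0.0005] roll -0.003
```

>>> {"name": "play_rows", "arguments": {"increments": "-0.001 0.0053 0 0.134;-0.0021 0.0106 0 0.268;-0.0039 0.0156 0 0.402;-0.0063 0.0204 0 0.536;-0.0093 0.0248 0 0.67"}}

```text
time: 10.45
eef_pos: [0.5468, -0.2545, 0.0265]
tcp_rot: [0.787, 0.617, 0.0, -0.001]
contact_force: [-0.9, 2.6, 3.7]
opening: 0.125
```

>>> {"name": "play_rows", "arguments": {"increments": "0 0 0 0;0 0 0 0;0 0 0 0"}}

```text
time: 10.82
eef_pos: [0.547, -0.2546, 0.0265]
tcp_rot: [0.785, 0.62, 0.001, -0.0]
contact_force: [0.2, 5.0, 4.3]
opening: 0.126
```

```bash
python3 arc.py .5371 -.294 76.4 76.4 1; python3 go.py .5465 -.2551 .026 -13.6
```

```text
[ 0.547  -0.2546  0.0265] [0.2 5.  4.3] 0.1260803861879505 dir of tcp from pin 75.85030271997678 r 0.04066679261438861
76.4 [-0.0007 -0.0004 -0.    ] roll -0.0
t 10.825 eef [ 0.547  -0.2546  0.0265] yaw -13.43 F [0.2 5.  4.3] tilt [ 9.e-04  2.e-03 -1.e+00] q6 -0.37
delta [-0.0006 -0.0004  0.0005] roll 0.003
```

>>> {"name": "play_rows", "arguments": {"increments": "0 -0.0004 0 0;0 -0.0004 0 0;0 -0.0004 0 0"}}

```text
time: 11.2
eef_pos: [0.5468, -0.2545, 0.0266]
tcp_rot: [0.785, 0.62, 0.001, -0.0]
contact_force: [1.2, 5.1, 2.7]
opening: 0.128
```

>>> {"name": "play_rows", "arguments": {"increments": "0 0 0 0;0 0 0 0;0 0 0 0", "gripper": 0.04}}

```text
time: 11.58
eef_pos: [0.546, -0.256, 0.0261]
tcp_rot: [0.785, 0.619, -0.0, 0.0]
contact_force: [0.1, -0.0, -0.7]
opening: 0.466
```

>>> {"name": "play_rows", "arguments": {"increments": "0 0 -0.04 0;0 0 -0.1 0;0 0 -0.15 0;0 0 -0.17 0;0 0 -0.17 0"}}

```text
time: 12.2
eef_pos: [0.5468, -0.2561, 0.1974]
tcp_rot: [0.785, 0.619, 0.0, 0.001]
contact_force: [-0.0, 0.1, -0.1]
opening: 0.468
```

>>> {"name": "play_rows", "arguments": {"increments": "0.06 0 -0.03 0;0.1 0 -0.03 0;0.1 0 -0.03 0;0.1 0 -0.03 0;0.1 0 -0.03 0"}}

```text
time: 12.82
eef_pos: [0.5689, -0.1591, 0.2246]
tcp_rot: [0.786, 0.618, -0.001, -0.001]
contact_force: [-0.6, 0.2, 0.9]
opening: 0.467
```

```bash
python3 - <<'E'
from h import *
import pickle
print(ctrl.get_state()['eef_pos'])
m=ctrl.camera_model("wrist"); im=ctrl.read_camera("wrist")[:,:,::-1]; pickle.dump((m,im),open("w7.pkl","wb"))
cv2.imwrite("pics/w7.png",im)
t=ctrl.read_camera("top")[:,:,::-1]
cv2.imwrite("pics/t7.png",t)
print(proj(m,[[.5765,-.1315,.0215],[.5371,-.294,.0215]]))
E
```

```text
[ 0.56891184 -0.15914236  0.22462084]
[[259.58631035 150.02058548]
 [259.38230436 273.85414137]]
```

View pics/w7.png

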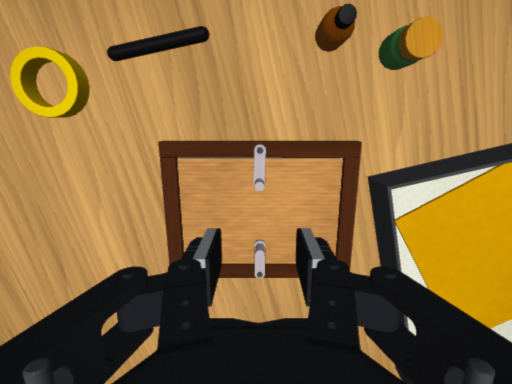

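View pics/t7.png

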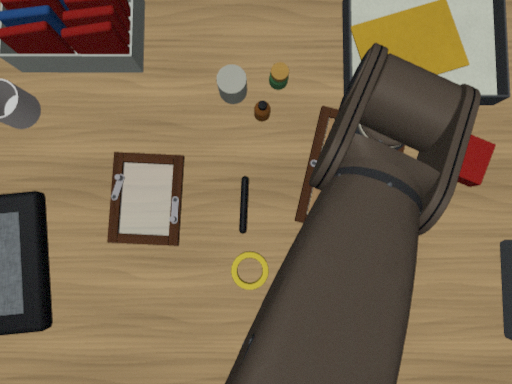

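Both look square; measure both angles against the line between the pins.

```bash
python3 - <<'E'
import pickle,cv2
m,im=pickle.load(open("w7.pkl","rb"))
cv2.imwrite("pics/w7c.png",cv2.resize(im[135:285,210:310],None,fx=4,fy=4,interpolation=cv2.INTER_CUBIC))
E
```

```text
(no output)
```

View pics/w7c.png

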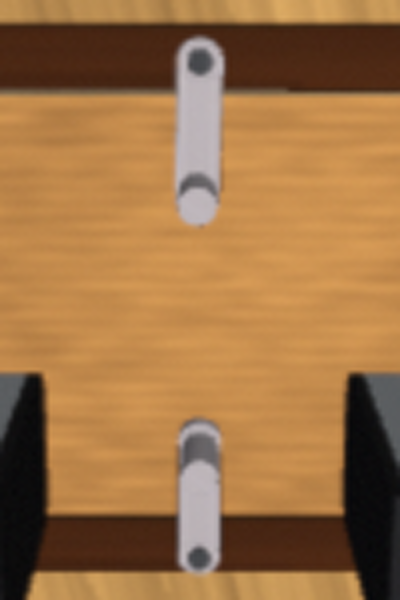

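```bash
python3 - <<'E'
from h import *
import pickle
m,im=pickle.load(open("w7.pkl","rb"))
a=lambda u,v:((u+.5)/4-.5+210,(v+.5)/4-.5+135)
ang=lambda d:np.degrees(np.arctan2(d[1],d[0]))
P=unproj(m,[a(200,62),a(199,558),a(200,435)],.0215);S=unproj(m,[a(198,207),a(199.5,477)],.0435)
print("pins",ang(P[0]-P[1]),np.linalg.norm(P[0]-P[1]),"a",ang(P[0]-S[0]),np.linalg.norm((P[0]-S[0])[:2]),"b",ang(S[1]-P[1]),np.linalg.norm((P[1]-S[1])[:2]),"b arm",ang(P[2]-P[1]))
E
```

```text
pins 76.35174268053126 0.167494791987091 a 75.57417704791611 0.03977353295181214 b 76.26237488853835 0.04124329231998956 b arm 76.03854489785319
```

```bash
python3 -c "
from plant import ctrl
print(ctrl.sign_off())"
```

```text
the job is handed in; nothing more can be done
None
```

I turned both of the larger frame's turnbuttons in across the brown panel and handed the job in at about 13 s. For each one I gripped the stud lightly, swung it round its pin, let go and lifted clear.

- **Angles:** In the last wrist picture the line between the pins runs at 76.35°. Button a points at about 75.6° (roughly 0.8° off square) and button b at about 76.0–76.3° (within 0.3°). An earlier close-up of a gave 0.6–1.3° off square. I left these errors uncorrected as small.
- **Measurement checks:** The pins measured 167.5 mm apart, against the 167 mm expected. The stud distances came out at 39.8 mm and 41.2 mm, against 40 mm. Top-camera and wrist-camera pin positions agreed to about 1 mm.
- **Forces:** Readings at the end of each move stayed below 8 N. After the final release they were about 1 N, and the gripper was about 0.2 m above the table, touching nothing.
- **Smaller frame:** I never went near it, and in the last top picture it looks the same as at the start. In that picture the arm hid most of the larger frame, so the final angles come from the wrist camera only.

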